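# Dock a gel cassette and bring the pipette over its first well

## Task

Get the ready-made gel ready for loading its first lane: slide the flat gel cassette from the bench, its finger grip last, fully home into the slot of its dock and let go of it. Then take the slim pipette with the fine tip out of the stand and carry it over to the cassette, never touching the cassette with it and leaving the other things on the bench where they are. Finish while still holding it, upright and still, with the end of its tip about 5 mm above the leftmost well (as seen from the robot) and touching nothing; nothing is put down.

Things in the scene. Friction and masses are not known exactly. Their poses are not given: they have to be found in the camera images.
- cassette: gel cassette, white, about 60 g, flat on the bench, leading end (+x) roughly away from the robot. Flat body 70 long (x) x 64 wide (y) x 8 mm from 15 mm behind to 55 mm ahead of the origin; behind it a ribbed finger grip 40 long x 26 wide x 16 mm high. Origin: underside, on the middle line, z up. Five wells, 5 (x) x 6 (y) x 4 mm deep, 10 mm apart, in a row 2 mm behind it
- cassette_grip (a point): on the underside of the cassette's finger grip, 38 mm behind (-x) the cassette's origin, axes as the cassette's: where to take it from above, across its 26 mm width. The whole grip stays outside the dock when the cassette is home
- first_well (a point): centre of the mouth (on the cassette's top face) of the leftmost well seen from the robot: 2 mm behind (-x) the cassette's origin, 20 mm to its left (+y), 8 mm above its underside. Axes as the cassette's
- dock_slot (a point): where the cassette's origin is when fully home: on the deck of the fixed dock, 14 mm above the bench; x: the level direction in which the cassette slides in, away from the robot. The dock is a low grey device 115 x 110 mm with a white head 40 mm high at its far end. End stop: a rigid face 55 mm ahead of this point, under a hood that begins 35 mm ahead. No catch: the cassette just rests there
- dock_mouth (a point): mouth of the slot, at the front edge of the deck, 15 mm behind dock_slot, same axes. Rails 67 mm apart inside (flared to about 75 at the mouth over 10 mm); lips 4 mm thick on top of them, with lifted leads, and the hood leave 10.5 mm above the deck; the lips are 57 mm apart. Free bench on the robot's side of the mouth
- pipette: slim pipette, about 85 g, hanging upright in the stand by the lower edge of its handle, free to be lifted. Origin: lower end of its fine tip; z up its axis. Yellow tip to 50 mm above the origin, grey shaft 12 mm thick to 115 mm, round white handle 26 mm thick from 115 to 205 mm, plunger button up to 230 mm. A finger rest sticks out 42 mm to -x at 190 to 201 mm
- pipette_grip (a point): on the pipette's axis 188 mm above its tip end, axes as the pipette's: where to grip the handle from above, closing across y (clear of the finger rest)
- stand: fixed stand for two pipettes, 170 wide (y) x 100 deep x 135 mm high. Origin: centre of its foot on the bench, x away from the robot. Top plate 8 mm thick, upper face at 135 mm, two notches 18 mm wide open to the robot (-x), 90 mm apart; a pipette hangs in each 18 mm to -x of the origin. Lift a pipette 140 mm straight up, or lift it a little and draw it out to -x
- stout_pipette: thicker pipette without a tip in the other place of the stand (which is which changes): white handle 36 mm thick from 100 to 190 mm above its lower end (its origin), top at 215 mm (250 mm above the bench), finger rest to -x. To be left alone
- tip_box: grey box of pipette tips, 122 (x) x 83 (y) x 63 mm high, on the bench between stand and dock. Origin: centre of its underside. To be left alone
- tube_rack: white rack of small tubes, 80 (x) x 120 (y) x 43 mm high. Origin: centre of its underside. To be left alone
- dock: the dock itself (see dock_slot), fixed. Origin: on the bench 14 mm straight below dock_slot, same axes; it reaches from 15 mm behind to 100 mm ahead of it, 55 mm to either side; head 40 mm high from 35 mm ahead, rails with lips 28.5 mm high
Mind the look-alikes: they are no part of the job. What is shaped like the pipette but brown or orange is not meant.

How it is judged:
On the way, in this order (a step that is already met when the one before it is completed fails the run):
1. the cassette is fully home in the dock and let go (x of cassette in the frame of dock_slot between -0.004 and 0.004 m and y of cassette in the frame of dock_slot between -0.004 and 0.004 m and z of cassette in the frame of dock_slot between -0.002 and 0.002 m and angle between the x axis of cassette and the x axis of dock_slot, either way round below 0.08 rad and contact force between cassette and the arm below 0.1 N and contact force between cassette and the fingers below 0.1 N), for 0.2 s.
2. the slim pipette is gripped and lifted clear of the stand (distance of pipette from where it was at the start of the episode above 0.04 m and contact force between pipette and the fingers above 1 N and contact force between pipette and stand below 0.1 N), for 0.1 s.
At the end, for the whole second after the job is handed in: Cassette still home in the dock (within 4 mm, flat on the deck); slim pipette gripped and still, upright within 7 degrees, its tip end within 4 mm sideways of the first well's centre and 1.5 to 10 mm above the cassette's top, touching neither cassette nor dock (x of cassette in the frame of dock_slot between -0.004 and 0.004 m and y of cassette in the frame of dock_slot between -0.004 and 0.004 m and z of cassette in the frame of dock_slot between -0.002 and 0.002 m and angle between the x axis of cassette and the x axis of dock_slot, either way round below 0.08 rad and horizontal distance between pipette and first_well below 0.004 m and z of pipette in the frame of first_well between 0.0015 and 0.01 m and angle between pipette's own z axis and vertical below 0.12 rad and linear speed of pipette below 0.02 m/s and contact force between pipette and the fingers above 1 N and contact force between pipette and cassette below 0.05 N and contact force between pipette and dock below 0.05 N); the arm keeps its last pose, push and grip.
It fails at once if the pipette touches the cassette (contact force between pipette and cassette above 0.3 N).
It fails at once if the tip box, the tube rack or the other pipette is knocked more than 15 mm out of place (distance of any of tip_box, tube_rack, stout_pipette from where it was at the start of the episode above 0.015 m).
It also fails if it takes over 72 s, if anything falls off the work surface, if the arm or the gripper's body presses on something with over 40 N, if the wrist force passes 120 N, or if a joint passes its speed limit or range.

## Robot

A 7-joint arm with a two-finger parallel gripper is mounted at the origin on the work surface. World frame = base frame: x ahead of the robot, y to its left, z up, the work surface at z = 0. Lengths are in m, angles in rad, forces in N, time in s.
With the tool pointing down it reaches from about 0.4 to 0.875 m from the base axis. Payload 19.3 kg.
Tool frame: the origin (TCP) lies midway between the tips of the shut fingers; the grasp point (between the pads) lies bot.grip_depth behind it (bot.grip_depth is the distance from the TCP to the grasp point, in m); z points along the fingers, y is the line along which they close (so a half turn about z gives the same grasp; the last joint's range is limited). The gripper opens to 85 mm and grips with 20 to 120 N. Pads are 22 mm wide; open, the fingers measure 114 mm over their backs; the gripper's body (76 mm by 85 mm) begins 54 mm behind the grasp point. The pads swing forward as they close: fully open they stand 13 mm farther back than shut.
Start: joints at [-1.229, 0.521, -0.036, 1.599, 0.021, 1.021, -0.113], TCP at [0.25, 0.573, 0.231] pointing down, gripper open.
Joint ranges: [-2.91, 2.91], [-0.3, 2.13], [-1.5, 1.42], [0.17, 2.43], [-1.26, 4.41], [0.16, 1.93], [-2.52, 2.52]. Speed limits (rad/s): [1.89, 1.89, 2.39, 2.39, 3.01, 3.01, 3.01].

## Interface

Orientations are given as a unit quaternion [w, x, y, z].
In Python, from workcell import bot, imaging gives the robot as it stands.
- The arm moves only by the tool servo_tool, never from a script. Its argument "rows" is a list of rows, each a list of 3 entries, a list of its own where there are three numbers: the turn, a rotation vector about the tool's x, y, z in rad, then the shift along the tool's x, y, z in cm, then the finger opening in cm, from 0 to 8.54. A call has 1 to 8 rows; each row shifts and turns the commanded pose from where the row before left it, along the tool's axes as they then stand; what a row does not reach is not made up. A row lasts 1/12 s, in which the tool goes at most 41.7 mm and 7.16 degrees, less where a joint would pass 70% of its speed; a pose out of reach is approached as far as the arm can. A call is refused whole if a number of a shift passes 4.17 or a number of a turn 0.125, either way. A call with a gripper value outside its range is refused whole. The fingers move at their own pace and stop on an object; "squeeze" is the grip in N (left out, the last holds). Time passes only in rows, so rows that do not move let the fingers close. It gives the time, the measured TCP pose, the force, the opening and the grip force at its end, in the units of the state.
- bot.read_state(): the state, without advancing time (a new reading comes with each control period).
- imaging.capture(name): name is "side" or "top"; returns a dict with "frame" (420x560x3 uint8, blue, green, red), "fx", "fy", "cx", "cy" (pixels), "cam_to_world" (4x4, takes a point from camera to world coordinates). Camera axes: x right, y down, z forward; pixel columns grow to the right and rows downward; lengths in m; the calibration is good to about 2 mm. A picture is of the moment at which its call begins. There is no depth.
- bot.job_done(): hands the job in; it is judged then, once.
The state is a dict: "t": time; "q": joint angles; "qd": joint speeds; "tau": joint torques, N m; "tool_pos": TCP position; "eef_rot": TCP orientation; "wrist_force": force on the tool from outside, world axes, zero at the start; "wrist_torque": the same for the moment, N m; "finger_gap": finger opening in m; "gripper_force": force on a finger pad.
Only numpy, scipy, OpenCV 4.12 (cv2) and the standard library are available. Lean on these libraries where they do the work, as an engineer would, in place of code of your own. Each camera call takes 0.05 s, during which the arm holds its last target. There are 200 camera calls.

## Working session

There is one attempt and no reset: what is moved stays moved. The work goes in short steps, Python scripts to look and compute and a tool call to move; the robot and the scene stay as the last step left them, time stands still between calls to the robot, and variables do not carry over. Pictures are saved under pics/ and viewed, at most 10 in all, crops included, and the job is handed in when it is done.

Besides the shell and the picture viewer there is one more tool, called as a command line: name --argument value ..., lists and objects as JSON in quotes. servo_tool: Moves the arm, as the interface text tells. Its arguments: {"type":"object","properties":{"rows":{"type":"array","items":{"type":"array"}},"squeeze":{"type":"number"}},"required":["rows"]}

```bash
mkdir -p pics && ls
python3 - <<'E'
from workcell import bot, imaging
import cv2
for n in("side","top"):
    c=imaging.capture(n); cv2.imwrite(f"pics/{n}0.png",c["frame"]); print(n,c["fx"],c["fy"],c["cx"],c["cy"],c["cam_to_world"].__repr__())
s=bot.read_state(); print(s, bot.grip_depth)
E
```

```text
pics
side 441.27593464067104 441.27593464067104 278.14414103861384 208.49681944774125 array([[-0.99886551, -0.04055338,  0.02496239,  0.49460461],
       [-0.04603997,  0.6884775 , -0.7237949 ,  0.77859867],
       [ 0.01216629, -0.72412303, -0.6895635 ,  0.83102122],
       [ 0.        ,  0.        ,  0.        ,  1.        ]])
top 424.9294843943477 424.9294843943477 282.18265002088856 206.4510706211292 array([[-0.02330367, -0.99641921,  0.08127541,  0.44183984],
       [-0.99971845,  0.02358962,  0.00255979,  0.06021353],
       [-0.00446788, -0.08119287, -0.99668839,  1.30093528],
       [ 0.        ,  0.        ,  0.        ,  1.        ]])
{'t': 0.1, 'q': array([-1.22918964,  0.52200509, -0.03631444,  1.59994291,  0.02119563,
        1.0211295 , -0.11281148]), 'qd': array([-0.00017947, -0.0008296 , -0.00017158, -0.00184688, -0.00051543,
       -0.00069701,  0.00263413]), 'tau': array([ 3.89063149e-03, -9.28474545e+01,  1.98430739e+00, -3.70537519e+01,
        1.81156310e-02,  5.22676884e-03, -1.56765267e-07]), 'tool_pos': array([0.25007846, 0.57244517, 0.23075476]), 'eef_rot': array([-7.25817275e-05,  2.04469168e-01,  9.78872850e-01, -5.45196770e-04]), 'wrist_force': array([-0.03051879,  0.17724645, -0.30982327]), 'wrist_torque': array([-0.02095506, -0.04526682, -0.00913691]), 'gripper_force': 0.0, 'finger_gap': 0.08536322807500282} 0.0187
```

View pics/top0.png

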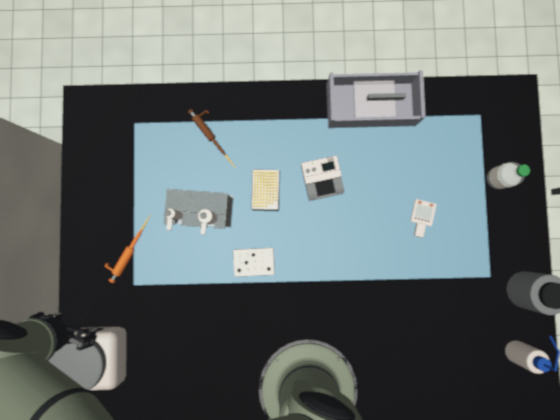

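View pics/side0.png

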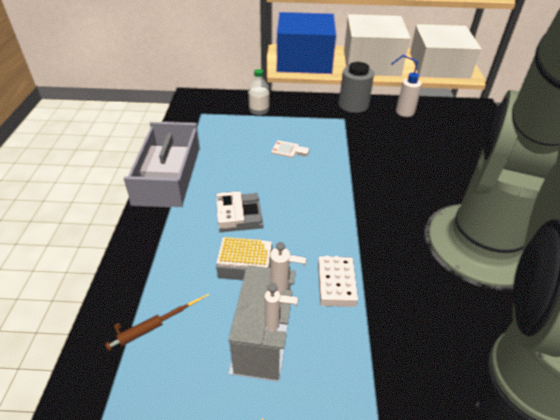

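Top: slim pipette at (171,215), stout one at (206,217), tip box (265,190), dock (323,178), cassette (424,217). Enlarging for measurement.

```bash
cat > h.py <<'E'
from workcell import bot, imaging
import cv2, numpy as np
from scipy.spatial.transform import Rotation as R
def pix(n,P,c=None):
    c=c or C[n]; T=c["cam_to_world"]; p=(np.atleast_2d(P)-T[:3,3])@T[:3,:3]
    return np.c_[c["fx"]*p[:,0]/p[:,2]+c["cx"],c["fy"]*p[:,1]/p[:,2]+c["cy"]]
def ray(c,uv,z):
    T=c["cam_to_world"]; d=T[:3,:3]@np.array([(uv[0]-c["cx"])/c["fx"],(uv[1]-c["cy"])/c["fy"],1]); o=T[:3,3]
    return o+d*(z-o[2])/d[2]
def crop(im,u0,v0,w,h,s,grid=5):
    o=cv2.resize(im[v0:v0+h,u0:u0+w],None,fx=s,fy=s,interpolation=cv2.INTER_CUBIC)
    for u in range(u0,u0+w):
        if u%grid==0:
            cv2.line(o,(int((u-u0+.5)*s),0),(int((u-u0+.5)*s),5),(0,0,255),1)
            if u%(2*grid)==0: cv2.putText(o,str(u),(int((u-u0+.5)*s)-9,15),0,.35,(0,0,255),1)
    for v in range(v0,v0+h):
        if v%grid==0:
            cv2.line(o,(0,int((v-v0+.5)*s)),(5,int((v-v0+.5)*s)),(0,0,255),1)
            cv2.putText(o,str(v),(6,int((v-v0+.5)*s)+4),0,.35,(0,0,255),1)
    return o
E
python3 - <<'E'
from h import *
t=cv2.imread("pics/top0.png"); s=cv2.imread("pics/side0.png")
out=np.zeros((600,800,3),np.uint8)
def put(o,x,y): out[y:y+o.shape[0],x:x+o.shape[1]]=o
put(crop(t,404,194,38,50,8),0,0)
put(crop(t,296,150,54,56,8),310,0)
cv2.imwrite("pics/a.png",out[:450,:750])
out=np.zeros((600,800,3),np.uint8)
put(crop(s,266,134,50,28,8),0,0)
put(crop(s,210,184,58,50,6),0,260)
put(crop(s,225,235,85,145,4,10),410,0)
cv2.imwrite("pics/b.png",out)
E
```

```text
(no output)
```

View pics/a.png

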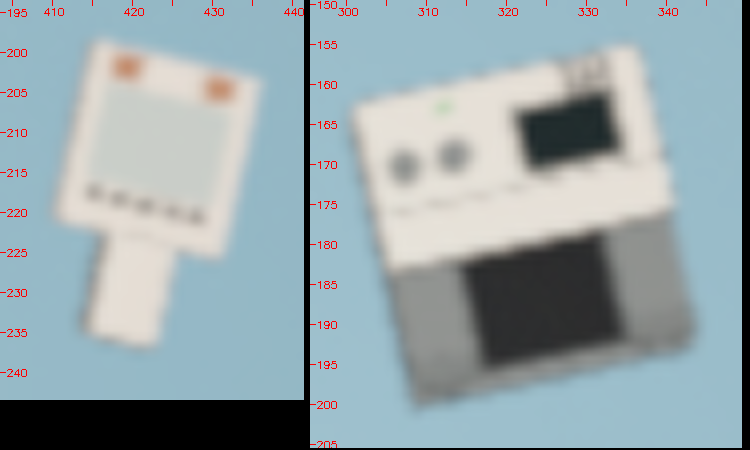

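View pics/b.png

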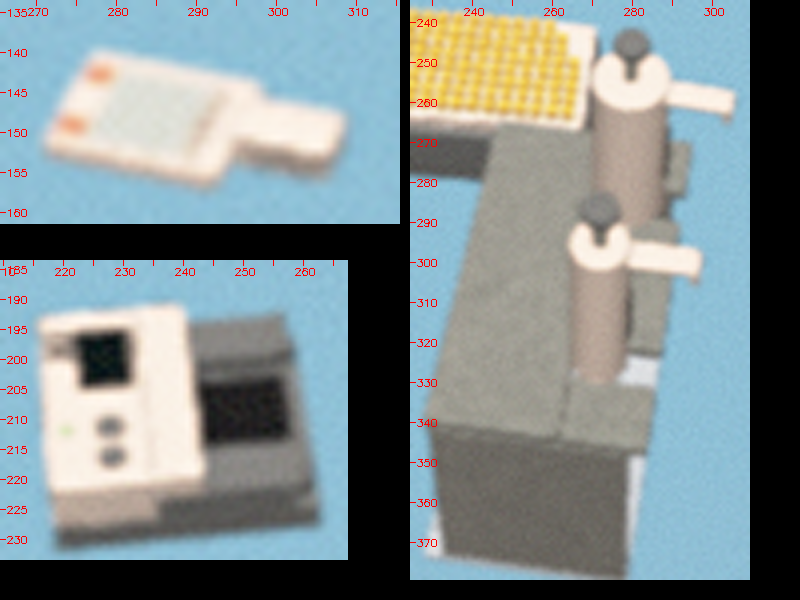

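Cassette corners, dock head corners and pipette tops are readable; fitting (x, y, yaw) per camera.

```bash
cat > fit1.py <<'E'
from h import *
from scipy.optimize import least_squares
C={n:imaging.capture(n) for n in("side","top")}
def fit(M,obs,x0):
    M=np.array(M)/1000
    def res(p,ns=None):
        P=R.from_euler('z',p[2]).apply(M)+[p[0],p[1],0]; r=[]
        for n,o in obs.items():
            if ns and n not in ns: continue
            idx=[i for i,q in enumerate(o) if q]; r+=list((pix(n,P[idx])-np.array([o[i] for i in idx])).ravel())
        return np.array(r)
    for ns in (["top"],["side"],None):
        s=least_squares(res,x0,args=(ns,)); print(ns,np.round(s.x,4),"rms px",np.sqrt(np.mean(s.fun**2)).round(2))
    print(np.round(s.fun,1)); return s.x
def f(l,u0,v0,x0,y0,s): return [q and (u0+(q[0]-x0)/s-.5,v0+(q[1]-y0)/s-.5) for q in l]
E
python3 - <<'E'
from fit1 import *
Mc=[[55,32,8],[55,-32,8],[-15,-32,8],[-15,32,8],[-55,-13,16],[-55,13,16]]
fit(Mc,{"top":f([(95,38),(263,78),(222,258),(55,218),(155,347),(90,333)],404,194,0,0,8),
 "side":f([(45,143),(92,48),(262,85),(213,178),(345,112),(328,156)],266,134,0,0,8)},[.45,-.38,-.2])
Md=[[100,55,40],[100,-55,40],[35,-55,40],[35,55,40]]
fit(Md,{"top":f([(351,105),(637,45),(672,208),(388,270)],296,150,310,0,8),
 "side":f([(50,492),(40,317),(185,305),(205,480)],210,184,0,260,6)},[.5,-.1,.2])
E
```

```text
Traceback (most recent call last):
  File "fit1.py", line 13, in fit
    s=least_squares(res,x0,args=(ns,)); print(ns,np.round(s.x,4),"rms px",np.sqrt(np.mean(s.fun**2)).round(2))
  File "fit1.py", line 10, in res
    idx=[i for i,q in enumerate(o) if q]; r+=list((pix(n,P[idx])-np.array([o[i] for i in idx])).ravel())
                                                   ~~~^^^^^^^^^^
  File "h.py", line 5, in pix
    c=c or C[n]; T=c["cam_to_world"]; p=(np.atleast_2d(P)-T[:3,3])@T[:3,:3]
           ^
NameError: name 'C' is not defined. Did you mean: 'c'?
```

```bash
sed -i 's/pix(n,P\[idx\])/pix(n,P[idx],C[n])/' fit1.py
cat > m1.py <<'E'
from fit1 import *
Mc=[[55,32,8],[55,-32,8],[-15,-32,8],[-15,32,8],[-55,-13,16],[-55,13,16]]
fit(Mc,{"top":f([(95,38),(263,78),(222,258),(55,218),(155,347),(90,333)],404,194,0,0,8),
 "side":f([(45,143),(92,48),(262,85),(213,178),(345,112),(328,156)],266,134,0,0,8)},[.45,-.38,-.2])
Md=[[100,55,40],[100,-55,40],[35,-55,40],[35,55,40]]
fit(Md,{"top":f([(351,105),(637,45),(672,208),(388,270)],296,150,310,0,8),
 "side":f([(50,492),(40,317),(185,305),(205,480)],210,184,0,260,6)},[.5,-.1,.2])
E
python3 m1.py
python3 - <<'E'
from h import *
t=cv2.imread("pics/top0.png")
cv2.imwrite("pics/c.png",crop(t,155,180,85,60,9))
E
```

```text
['top'] [ 0.5008 -0.3605 -0.2657] rms px 0.17
['side'] [ 0.4976 -0.3601 -0.271 ] rms px 0.27
None [ 0.4993 -0.3604 -0.2675] rms px 0.43
[ 0.2  0.6 -0.3  0.7 -0.1  0.5  0.2  0.4  0.2  0.6 -0.2  0.3 -0.8 -0.2
 -0.3  0.5 -0.7 -0.  -0.4 -0.3 -0.4  0.2 -0.5 -0.6]
['top'] [ 0.5879 -0.0673  0.1874] rms px 0.21
['side'] [ 0.584  -0.0655  0.1827] rms px 0.18
None [ 0.5857 -0.0667  0.1855] rms px 0.53
[-0.2  0.5 -0.2  0.4  0.2  1.  -0.3  0.9 -0.6 -0.4 -0.6 -0.  -0.6 -0.
 -0.6 -0.7]
```

View pics/c.png

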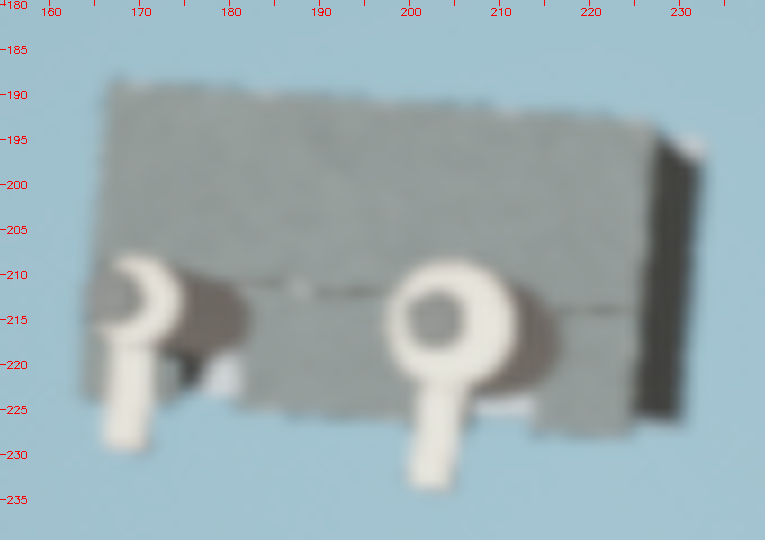

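Stand plate corners and slim handle top (crop (139,300)) and button (116,298) are readable; the slim pipette is the left (+y) one.

```bash
cat > m2.py <<'E'
from fit1 import *
S=fit([[50,85,135],[50,-85,135],[-50,-85,135],[-50,85,135]],{"top":f([(105,80),(658,125),(633,437),(82,400)],155,180,0,0,9),
 "side":f([(430,425),None,(690,142),(645,450)],225,235,410,0,4)},[.5,.35,0.])
print("from stand",R.from_euler('z',S[2]).apply([[-.018,.045,0],[-.018,-.045,0]])+[S[0],S[1],0])
P=fit([[0,0,225],[0,0,250],[-42,0,221]],{"top":f([(139,300),(116,298),(126,452)],155,180,0,0,9),
 "side":f([(600,245),(600,205),(702,260)],225,235,410,0,4)},[.5,.4,0.])
P=fit([[0,0,225],[0,0,250],[-46,0,221]],{"top":f([(450,322),(436,319),(430,488)],155,180,0,0,9),
 "side":f([(630,82),(631,43),(735,102)],225,235,410,0,4)},[.5,.3,0.])
E
python3 m2.py
```

```text
['top'] [ 0.5372  0.3019 -0.0938] rms px 0.45
['side'] [ 0.5354  0.3044 -0.0782] rms px 1.0
None [ 0.536   0.3033 -0.0835] rms px 0.91
[-0.4  0.6 -0.5 -0.7 -0.3  0.8 -0.8  1.2 -2.2 -1.1 -0.  -0.5  1.1 -0.2]
from stand [[0.52179878 0.34966609 0.        ]
 [0.51429614 0.25997936 0.        ]]
['top'] [ 0.5194  0.3482 -0.1186] rms px 0.14
['side'] [ 0.517   0.3506 -0.0743] rms px 0.27
None [ 0.5177  0.3497 -0.0918] rms px 0.56
[-0.5  0.9 -0.7  0.5 -0.1  0.6 -0.3 -0.9 -0.3 -0.1 -0.7 -0.1]
['top'] [ 0.5112  0.2602 -0.1549] rms px 0.15
['side'] [ 0.508   0.2627 -0.1275] rms px 0.34
None [ 0.509   0.2616 -0.1409] rms px 0.67
[-0.4  1.1 -0.7  0.8 -0.2  0.7 -0.2 -0.7 -0.3 -0.2 -1.2 -0.4]
```

servo_tool --rows '[[[0,0,-0.072],[0,0,-3],8.5],[[0,0,-0.072],[0,0,-3.5],8.5],[[0,0,0],[-3,-1.3,-2],8.5],[[0,0,0],[-3.5,-1.5,-1],8.5],[[0,0,0],[-3.5,-1.5,0],8.5],[[0,0,0],[-3.5,-1.5,0],8.5],[[0,0,0],[-3,-1.5,0],8.5],[[0,0,0],[0,-3,0],8.5]]'

```text
t: 1.07
tool_pos: [0.3872, 0.4276, 0.3256]
eef_rot: [0.001, 0.136, 0.991, -0.0]
wrist_force: [1.6, -0.1, -0.2]
finger_gap: 0.0854
gripper_force: 0.0
```

servo_tool --rows '[[[0,0,0],[-1.4,-3.7,0],8.5],[[0,0,0],[-1.4,-3.7,0],8.5],[[0,0,0],[-1.4,-3.7,0],8.5],[[0,0,0],[-1.4,-3.7,0],8.5],[[0,0,0],[-1.4,-3.7,0],8.5],[[0,0,0],[-1.4,-3.7,0],8.5],[[0,0,0],[-1.4,-3.7,0],8.5],[[0,0,0],[-1.4,-3.7,0],8.5]]'

```text
t: 1.73
tool_pos: [0.4114, 0.1128, 0.3265]
eef_rot: [0.0, 0.133, 0.991, 0.0]
wrist_force: [0.5, -0.4, 0.0]
finger_gap: 0.0852
gripper_force: 0.0
```

servo_tool --rows '[[[0,0,0],[-1.4,-3.7,0],8.5],[[0,0,0],[-1.4,-3.7,0],8.5],[[0,0,0],[-1.4,-3.7,0],8.5],[[0,0,0],[-1.4,-3.7,0],8.5],[[0,0,0],[-1.4,-3.7,0],8.5],[[0,0,0],[-1.4,-3.7,0],8.5],[[0,0,0],[-1.4,-3.7,0],8.5],[[0,0,0],[-1.4,-3.7,0],8.5]]'

```text
t: 2.4
tool_pos: [0.4411, -0.2024, 0.3266]
eef_rot: [0.0, 0.133, 0.991, -0.0]
wrist_force: [0.6, -0.1, -0.3]
finger_gap: 0.0849
gripper_force: 0.0
```

```bash
cat > d.py <<'E'
import sys
from h import *
# usage: d.py x y z yaw -> remaining turn (tool, rad) and shift (tool axes after the turn, cm)
x,y,z,w=map(float,sys.argv[1:5]); s=bot.read_state(); q=s["eef_rot"]; A=R.from_quat(q[[1,2,3,0]])
B=R.from_matrix(np.array([[-np.cos(w),-np.sin(w),0],[-np.sin(w),np.cos(w),0],[0,0,-1]]).T) if 0 else R.from_euler('z',w)*R.from_quat([0,1,0,0])
print("t",s["t"],"pos",s["tool_pos"].round(4),"F",s["wrist_force"].round(1),"gap",round(s["finger_gap"],4),"gf",round(s["gripper_force"],1),"q",s["q"].round(2))
print("turn",(A.inv()*B).as_rotvec().round(4),"shift after turn cm",(B.inv().apply(np.array([x,y,z])-s["tool_pos"])*100).round(2))
E
python3 d.py 0.4627 -0.3503 0.33 -0.2675
```

```text
t 2.4 pos [ 0.4411 -0.2024  0.3266] F [ 0.6 -0.1 -0.3] gap 0.0849 gf 0.0 q [-0.07  0.21  0.45  1.85 -0.1   1.11  1.72]
turn [ 0.0001  0.0008 -0.    ] shift after turn cm [ -5.99 -13.69  -0.34]
```

servo_tool --rows '[[[0,0,0],[-1.2,-3.5,0],8.5],[[0,0,0],[-1.2,-3,2],8.5],[[0,0,0],[-1.0,-2,4],8.5],[[0,0,0],[-1,-1,4],8.5],[[0,0,0],[0,0,4],8.5],[[0,0,0],[0,0,2],8.5],[[0,0,0],[0,0,0],8.5],[[0,0,0],[0,0,0],8.5]]'

```text
t: 3.07
tool_pos: [0.4579, -0.3015, 0.1707]
eef_rot: [-0.001, 0.134, 0.991, 0.0]
wrist_force: [0.3, 0.2, 1.1]
finger_gap: 0.0848
gripper_force: 0.0
```

```bash
python3 d.py 0.4627 -0.3503 0.06 -0.2675
```

```text
t 3.0667 pos [ 0.4579 -0.3015  0.1707] F [0.3 0.2 1.1] gap 0.0848 gf 0.0 q [ 0.17  0.51  0.42  1.88 -0.28  0.81  2.04]
turn [-0.     -0.0013 -0.0006] shift after turn cm [-1.75 -4.57 11.07]
```

servo_tool --rows '[[[0,0,0],[-0.8,-2,2],8.5],[[0,0,0],[-0.95,-2.57,3],8.5],[[0,0,0],[0,0,3],8.5],[[0,0,0],[0,0,2],8.5],[[0,0,0],[0,0,1],8.5],[[0,0,0],[0,0,0],8.5],[[0,0,0],[0,0,0],8.5],[[0,0,0],[0,0,0],8.5]]'

```text
t: 3.73
tool_pos: [0.464, -0.3506, 0.0628]
eef_rot: [0.001, 0.133, 0.991, -0.001]
wrist_force: [-0.7, -0.5, 1.1]
finger_gap: 0.0851
gripper_force: 0.0
```

```bash
python3 d.py 0.4627 -0.3503 0.006 -0.2675
python3 - <<'E'
from h import *
a=imaging.capture("top")["frame"]; b=imaging.capture("side")["frame"]
o=np.zeros((600,800,3),np.uint8)
o[:450,:400]=crop(a,398,190,50,56,8)[:450,:400] if 0 else cv2.resize(crop(a,398,190,50,56,8),(400,450))
k=crop(b,262,110,55,55,7); o[:k.shape[0],405:405+k.shape[1]]=k
cv2.imwrite("pics/e.png",o[:460])
E
```

```text
t 3.7333 pos [ 0.464  -0.3506  0.0628] F [-0.7 -0.5  1.1] gap 0.0851 gf 0.0 q [ 0.32  0.71  0.33  1.85 -0.36  0.63  2.17]
turn [-0.0007  0.0027  0.0001] shift after turn cm [ 0.14 -0.    5.68]
```

View pics/e.png

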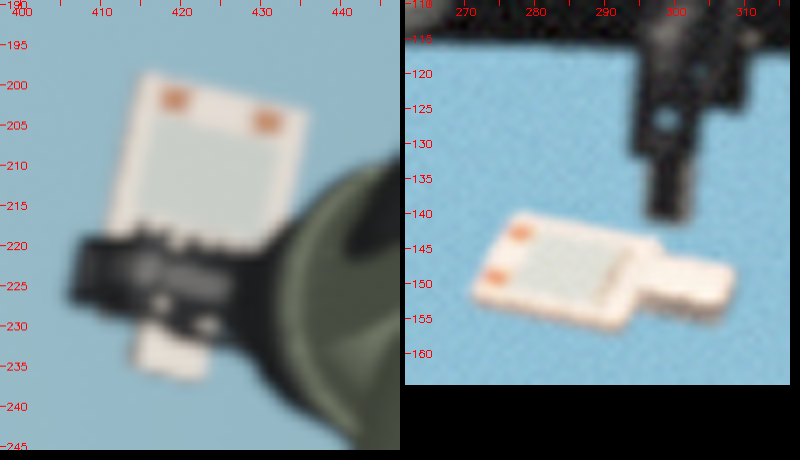

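Gripper stands over the cassette's finger grip; near fingertip in the side view at about (299.1,141). Check against the prediction.

Run:
```python
from h import *
c=imaging.capture("side"); s=bot.read_state(); q=s["eef_rot"];A=R.from_quat(q[[1,2,3,0]])
for dy in(.043,.057):
  P=s["tool_pos"]+A.apply([[0.011,dy,-.013],[-.011,dy,-.013],[0,dy,-.013]]); print(pix("side",P,c).round(1))
```

```text
[[302.1 141.6]
 [295.  140.2]
 [298.5 140.9]]
[[300.8 144.2]
 [293.6 142.7]
 [297.2 143.5]]
```

servo_tool --rows '[[[0,0,0],[0.1,0,1.5],8.5],[[0,0,0],[0,0,2],8.5],[[0,0,0],[0,0,1.5],8.5],[[0,0,0],[0,0,0.7],8.5],[[0,0,0],[0,0,0],8.5],[[0,0,0],[0,0,0],8.5]]' --squeeze 40

```text
t: 4.38
tool_pos: [0.4621, -0.3502, 0.0043]
eef_rot: [0.0, 0.134, 0.991, -0.0]
wrist_force: [-0.8, 0.0, 1.3]
finger_gap: 0.0851
gripper_force: 0.0
```

servo_tool --rows '[[[0,0,0],[0,0,0],4],[[0,0,0],[0,0,0],4],[[0,0,0],[0,0,0],3],[[0,0,0],[0,0,0],2],[[0,0,0],[0,0,0],2],[[0,0,0],[0,0,0],2],[[0,0,0],[0,0,0],2],[[0,0,0],[0,0,0],2]]'

```text
t: 5.05
tool_pos: [0.4621, -0.3501, 0.0041]
eef_rot: [0.0, 0.134, 0.991, -0.0]
wrist_force: [-1.5, 1.3, 7.2]
finger_gap: 0.025
gripper_force: 39.5
```

```bash
python3 d.py 0.4627 -0.3503 0.006 -0.2675
```

```text
t 5.05 pos [ 0.4621 -0.3501  0.0041] F [-1.5  1.3  7.2] gap 0.025 gf 39.5 q [ 0.36  0.8   0.28  1.87 -0.4   0.53  2.2 ]
turn [-0.0001  0.0005 -0.0004] shift after turn cm [-0.06 -0.01 -0.19]
```

servo_tool --rows '[[[0,0,0],[0,0,-1.5],2],[[0,0,0],[0,0,-3],2],[[0,0,-0.05],[0,1.5,-2],2],[[0,0,-0.1],[0,3,-1],2],[[0,0,-0.1],[0.1,3.5,0],2],[[0,0,-0.1],[0.3,3.5,0],2],[[0,0,-0.1],[0.4,3.5,0],2],[[0,0,0],[0.5,3,0],2]]'

```text
t: 5.72
tool_pos: [0.4561, -0.1707, 0.0788]
eef_rot: [0.0, -0.095, 0.995, 0.0]
wrist_force: [0.8, -0.2, -0.8]
finger_gap: 0.0248
gripper_force: 39.7
```

```bash
python3 d.py 0.460 -0.090 0.05 0.1855
```

```text
t 5.7167 pos [ 0.4561 -0.1707  0.0788] F [ 0.8 -0.2 -0.8] gap 0.0248 gf 39.7 q [ 0.06  0.56  0.23  2.09 -0.25  0.52  2.24]
turn [0.0004 0.0009 0.0051] shift after turn cm [-1.87  7.86  2.88]
```

servo_tool --rows '[[[0,0,0],[-0.6,2,0.5],2],[[0,0,0],[-0.6,2,1],2],[[0,0,0],[-0.5,1.5,1],2],[[0,0,0],[0,0,0],2],[[0,0,0],[0,0,0],2],[[0,0,0],[0,0,0],2],[[0,0,0],[0,0,0],2]]'

```text
t: 6.3
tool_pos: [0.4628, -0.1168, 0.054]
eef_rot: [0.0, -0.09, 0.996, -0.0]
wrist_force: [0.5, -0.1, -1.0]
finger_gap: 0.025
gripper_force: 39.7
```

```bash
python3 d.py 0.460 -0.090 0.05 0.1855
```

```text
t 6.3 pos [ 0.4628 -0.1168  0.054 ] F [ 0.5 -0.1 -1. ] gap 0.025 gf 39.7 q [-0.04  0.6   0.22  2.12 -0.29  0.45  2.15]
turn [-0.0005  0.0004 -0.0045] shift after turn cm [-0.22  2.69  0.4 ]
```

servo_tool --rows '[[[0,0,-0.0045],[0,1.2,0],2],[[0,0,0],[-0.1,1.2,0.5],2],[[0,0,0],[-0.1,0.3,1],2],[[0,0,0],[0,0,1],2],[[0,0,0],[0,0,0.9],2],[[0,0,0],[0,0,0],2],[[0,0,0],[0,0,0],2]]'

```text
t: 6.88
tool_pos: [0.4592, -0.0895, 0.0188]
eef_rot: [-0.001, -0.093, 0.996, 0.0]
wrist_force: [-0.3, -0.5, -1.3]
finger_gap: 0.0248
gripper_force: 39.7
```

```bash
python3 d.py 0.460 -0.090 0.0195 0.1855
python3 - <<'E'
from h import *
a=imaging.capture("top")["frame"]; b=imaging.capture("side")["frame"]
o=np.zeros((600,800,3),np.uint8)
k=crop(a,290,150,62,85,7); o[:k.shape[0],:k.shape[1]]=k
k=crop(b,212,180,70,60,5); o[:k.shape[0],440:440+k.shape[1]]=k
cv2.imwrite("pics/f.png",o)
E
```

```text
t 6.8833 pos [ 0.4592 -0.0895  0.0188] F [-0.3 -0.5 -1.3] gap 0.0248 gf 39.7 q [-0.07  0.66  0.18  2.15 -0.32  0.35  2.13]
turn [ 0.0002 -0.0016  0.0004] shift after turn cm [-0.07 -0.07 -0.07]
```

View pics/f.png

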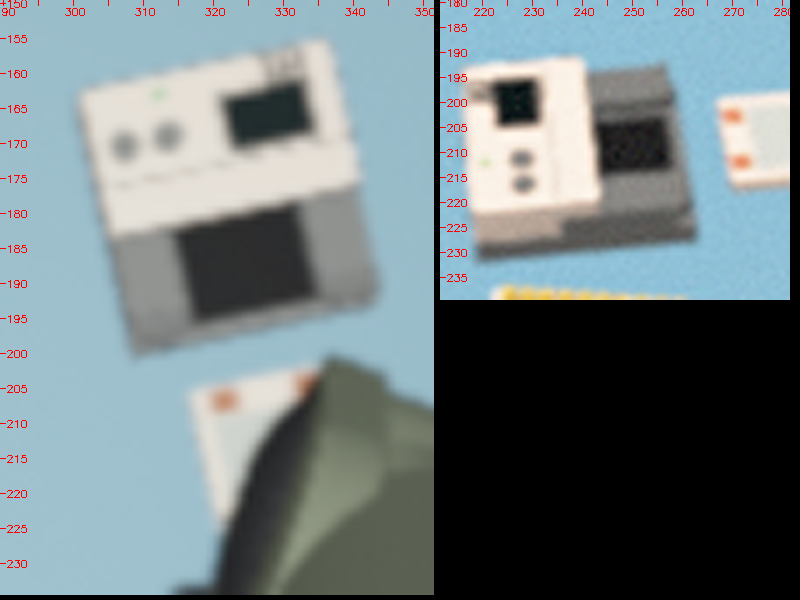

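Cassette front edge sits before the mouth: top corner (316.4,205.5); side front corners (267.3,199.5), (270.1,216.9). Compare with the tool-based prediction to remove camera bias.

Run:
```python
from h import *
C={n:imaging.capture(n) for n in("side","top")}
s=bot.read_state();q=s["eef_rot"];A=R.from_quat(q[[1,2,3,0]])
yaw=0.1855; Z=R.from_euler('z',yaw)
o=s["tool_pos"]+Z.apply([.0386,0,0]); zt=s["tool_pos"][2]-.0041+.008
M=Z.apply([[.055,.032,0],[.055,-.032,0]])+[o[0],o[1],zt]
for n,i,uv in(("top",0,(316.36,205.5)),("side",1,(267.3,199.5)),("side",0,(270.1,216.9))):
    w=ray(C[n],uv,zt); d=Z.inv().apply(w-M[i])*1000; print(n,i,"pred",pix(n,M[i],C[n]).round(1),"obs-pred mm in dock axes",d.round(1))
for n,p in(("top",(.5879,-.0673)),("side",(.584,-.0655))):
    print(n,Z.inv().apply(np.r_[p,0]-np.r_[.5857,-.0667,0])[:2]*1000)
print(A.as_euler('xyz'), zt)
```

```text
top 0 pred [[316.7 205.6]] obs-pred mm in dock axes [0.6 0.9 0. ]
side 1 pred [[266.2 199.2]] obs-pred mm in dock axes [-2.7  1.8 -0. ]
side 0 pred [[269.2 215.6]] obs-pred mm in dock axes [-1.8  5.2 -0. ]
top [ 2.05159435 -0.99547005]
side [-1.44950949  1.49295755]
[-3.14134320e+00  4.72208709e-04 -2.95538400e+00] 0.02381867073995364
```

Run:
```python
from h import *
c=imaging.capture("top"); g=c["frame"].astype(np.float32).copy()
yaw=0.1855; Z=R.from_euler('z',yaw); s=bot.read_state(); D=np.array([.5857,-.0667,0])
def prof(org,x,ys,z,ch):
    P=Z.apply(np.c_[np.full(len(ys),x),ys,np.zeros(len(ys))])+org; P[:,2]=z; uv=pix("top",P,c).astype(np.float32)
    return cv2.remap(g[:,:,ch],uv[:,:1],uv[:,1:],cv2.INTER_LINEAR)[:,0]
def cross(v,ys,lo,hi):
    m=(v[lo]+v[hi])/2; k=lo
    while (v[k]-m)*(v[lo]-m)>0:k+=1
    return ys[k-1]+(ys[k]-ys[k-1])*(m-v[k-1])/(v[k]-v[k-1])
ys=np.arange(-.07,.0701,.0005); ix=lambda y:int(round((y+.07)/.0005))
for x in(.005,.012,.019,.026):
    v=prof(D,x,ys,.0285,2); a=cross(v,ys,ix(-.038),ix(-.018)); b=cross(v,ys,ix(.018),ix(.038)); 
    print("slot",x,round(a*1e3,1),round(b*1e3,1),"centre",round((a+b)*5e2,2))
for x in(.05,.06,.07,.08,.09):
    v=prof(D,x,ys,.040,2); a=cross(v,ys,ix(-.065),ix(-.048)); b=cross(v,ys,ix(.048),ix(.065)); print("head",x,round(a*1e3,1),round(b*1e3,1),"centre",round((a+b)*5e2,2))
o=s["tool_pos"]+Z.apply([.0386,0,0]); 
for x in(.02,.03,.04,.05):
    v=prof(o,x,ys,.0238,2); b=cross(v,ys,ix(.025),ix(.045)); print("cassette left",x,round(b*1e3,2))
print("cassette offset lateral rel D", Z.inv().apply(o-D)*1e3)
```

```text
slot 0.005 -29.6 25.2 centre -2.18
slot 0.012 -29.1 25.5 centre -1.83
slot 0.019 -29.5 25.3 centre -2.07
slot 0.026 -29.2 25.7 centre -1.74
head 0.05 -56.9 53.0 centre -1.95
head 0.06 -55.7 52.8 centre -1.45
head 0.07 -56.1 53.2 centre -1.43
head 0.08 -56.3 53.2 centre -1.55
head 0.09 -56.4 53.1 centre -1.67
cassette left 0.02 33.07
cassette left 0.03 33.3
cassette left 0.04 33.13
cassette left 0.05 33.25
cassette offset lateral rel D [-89.1645855    1.09339181  19.96419447]
```

servo_tool --rows '[[[0,0,0],[0,-0.4,-0.05],2],[[0,0,0],[-0.6,0,0],2],[[0,0,0],[-1,0,0],2],[[0,0,0],[-1,0,0],2],[[0,0,0],[-0.6,0,0],2],[[0,0,0],[0,0,0],2],[[0,0,0],[0,0,0],2]]'

```text
t: 7.72
tool_pos: [0.4921, -0.0868, 0.02]
eef_rot: [-0.0, -0.093, 0.996, -0.0]
wrist_force: [-1.0, 0.2, -0.1]
finger_gap: 0.0249
gripper_force: 39.7
```

```bash
python3 d.py 0.5857 -0.0667 0.0195 0.1855
```

```text
t 7.7167 pos [ 0.4921 -0.0868  0.02  ] F [-1.   0.2 -0.1] gap 0.0249 gf 39.7 q [-0.09  0.69  0.2   2.07 -0.31  0.41  2.11]
turn [-0.0001 -0.0002  0.0017] shift after turn cm [-9.57  0.25  0.05]
```

servo_tool --rows '[[[0,0,0],[-0.5,0,0.03],2],[[0,0,0],[-0.5,0,0.03],2],[[0,0,0],[-0.5,0,0],2],[[0,0,0],[-0.5,0,0],2],[[0,0,0],[0,0,0],2],[[0,0,0],[0,0,0],2]]'

```text
t: 8.22
tool_pos: [0.5117, -0.0832, 0.0194]
eef_rot: [-0.0, -0.093, 0.996, -0.0]
wrist_force: [-0.6, 0.2, -0.9]
finger_gap: 0.0248
gripper_force: 39.7
```

```bash
python3 d.py 0.5857 -0.0667 0.0195 0.1855
```

```text
t 8.2167 pos [ 0.5117 -0.0832  0.0194] F [-0.6  0.2 -0.9] gap 0.0248 gf 39.7 q [-0.1   0.71  0.2   2.02 -0.31  0.44  2.1 ]
turn [-0.     -0.0001  0.0014] shift after turn cm [-7.58  0.26 -0.01]
```

servo_tool --rows '[[[0,0,0],[-0.5,0,0],2],[[0,0,0],[-0.5,0,0],2],[[0,0,0],[-0.5,0,0.03],2],[[0,0,0],[-0.5,0,0.02],2],[[0,0,0],[-0.5,0,0],2],[[0,0,0],[-0.5,0,0],2],[[0,0,0],[0,0,0],2],[[0,0,0],[0,0,0],2]]'

```text
t: 8.88
tool_pos: [0.5411, -0.0776, 0.0189]
eef_rot: [-0.0, -0.093, 0.996, -0.0]
wrist_force: [-1.1, 1.0, -1.0]
finger_gap: 0.0253
gripper_force: 39.7
```

```bash
python3 d.py 0.5857 -0.0667 0.0195 0.1855
```

```text
t 8.8833 pos [ 0.5411 -0.0776  0.0189] F [-1.1  1.  -1. ] gap 0.0253 gf 39.7 q [-0.12  0.74  0.22  1.95 -0.31  0.49  2.08]
turn [-0.0001 -0.0001  0.0014] shift after turn cm [-4.58  0.25 -0.06]
```

servo_tool --rows '[[[0,0,0],[-0.2,0,0.02],2],[[0,0,0],[-0.2,0,0.02],2],[[0,0,0],[-0.15,0,0],2],[[0,0,0],[0,0,0],2],[[0,0,0],[0,0,0],2]]'

```text
t: 9.3
tool_pos: [0.5464, -0.0767, 0.0186]
eef_rot: [-0.0, -0.093, 0.996, -0.0]
wrist_force: [-0.8, -0.2, -0.9]
finger_gap: 0.0253
gripper_force: 39.7
```

servo_tool --rows '[[[0,0,0],[-0.1,0,0],2],[[0,0,0],[-0.1,0,0],2],[[0,0,0],[0,0,0],2]]'

```text
t: 9.55
tool_pos: [0.5486, -0.0763, 0.0187]
eef_rot: [0.0, -0.093, 0.996, -0.0]
wrist_force: [0.5, 0.8, -1.2]
finger_gap: 0.0252
gripper_force: 39.7
```

servo_tool --rows '[[[0,0,0],[-0.1,0,0],2],[[0,0,0],[0,0,0],2],[[0,0,0],[0,0,0],2]]'

```text
t: 9.8
tool_pos: [0.549, -0.0763, 0.0186]
eef_rot: [-0.0, -0.093, 0.996, -0.0]
wrist_force: [-2.8, -0.4, 0.5]
finger_gap: 0.0249
gripper_force: 39.8
```

servo_tool --rows '[[[0,0,0],[-0.1,0,0],2],[[0,0,0],[0,0,0],2],[[0,0,0],[0,0,0],2]]'

```text
t: 10.05
tool_pos: [0.5491, -0.0763, 0.0184]
eef_rot: [-0.001, -0.093, 0.996, 0.0]
wrist_force: [-7.6, -3.0, 0.3]
finger_gap: 0.0249
gripper_force: 39.9
```

```bash
python3 d.py 0.5857 -0.0667 0.0195 0.1855
```

```text
t 10.05 pos [ 0.5491 -0.0763  0.0184] F [-7.6 -3.   0.3] gap 0.0249 gf 39.9 q [-0.12  0.75  0.22  1.93 -0.31  0.5   2.07]
turn [ 0.0003 -0.0024  0.0008] shift after turn cm [-3.77  0.27 -0.11]
```

servo_tool --rows '[[[0,0,0],[0.1,0,0.02],2],[[0,0,0],[0,0,0],2.5],[[0,0,0],[0,0,0],3],[[0,0,0],[0,0,0],3.5],[[0,0,0],[0,0,0],4.5],[[0,0,0],[0,0,0],5],[[0,0,0],[0,0,0],5]]'

```text
t: 10.63
tool_pos: [0.5496, -0.0761, 0.0185]
eef_rot: [0.0, -0.093, 0.996, -0.0]
wrist_force: [0.8, -0.4, 0.1]
finger_gap: 0.0501
gripper_force: 0.0
```

servo_tool --rows '[[[0,0,0],[0,0,-1],5],[[0,0,0],[0,0,-2],5],[[0,0,0],[0,0,-4],5],[[0,0,0],[0,0,-4],6],[[0,0,0],[0.5,1,-4],8.5],[[0,0,0],[1,2,-4],8.5],[[0,0,0],[1,3,-4],8.5],[[0,0,0],[1,3,-4],8.5]]'

```text
t: 11.3
tool_pos: [0.5041, -0.0057, 0.2726]
eef_rot: [0.0, -0.092, 0.996, 0.0]
wrist_force: [0.7, 1.6, 0.2]
finger_gap: 0.0851
gripper_force: 0.0
```

servo_tool --rows '[[[0,0,0],[0.5,3.5,-3],8.5],[[0,0,0],[0.5,3.5,-3],8.5],[[0,0,0],[0.5,3.5,-3],8.5],[[0,0,0],[1,3,0],8.5],[[0,0,0],[1,3,0],8.5],[[0,0,0],[0,0,0],8.5]]'

```text
t: 11.8
tool_pos: [0.441, 0.1442, 0.3521]
eef_rot: [0.0, -0.096, 0.995, 0.001]
wrist_force: [0.2, 0.5, -0.2]
finger_gap: 0.0845
gripper_force: 0.0
```

```bash
python3 d.py 0.518 0.3497 0.36 -0.09
python3 - <<'E'
from h import *
a=imaging.capture("top")["frame"]; b=imaging.capture("side")["frame"]
cv2.imwrite("pics/h0.png",a);cv2.imwrite("pics/h1.png",b)
o=np.zeros((600,800,3),np.uint8)
k=crop(a,290,150,62,85,7); o[:k.shape[0],:k.shape[1]]=k
k=crop(b,212,180,70,60,5); o[:k.shape[0],440:440+k.shape[1]]=k
cv2.imwrite("pics/h.png",o)
E
```

```text
t 11.8 pos [0.441  0.1442 0.3521] F [ 0.2  0.5 -0.2] gap 0.0845 gf 0.0 q [-0.7   0.14  0.29  1.85 -0.05  1.16  1.37]
turn [0.0022 0.0003 0.2826] shift after turn cm [-5.82 21.16 -0.79]
```

View pics/h.png

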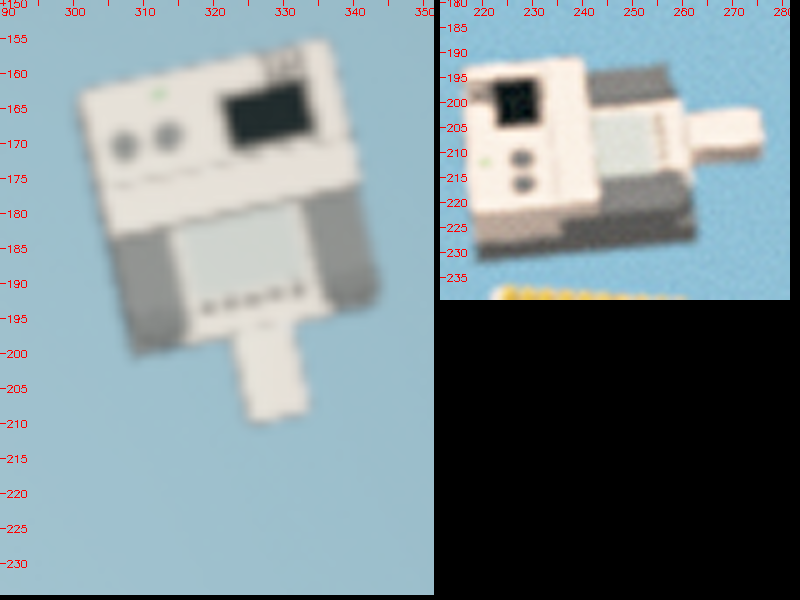

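Cassette is flush at the mouth, flat under the hood: home, leftmost well at crop pixel (319.2,193.4). On to the pipette.

servo_tool --rows '[[[0,0,0.094],[0,2,0],6],[[0,0,0.094],[-0.5,3,-0.5],6],[[0,0,0.094],[-0.8,3.5,-0.5],6],[[0,0,0],[-1,3.5,0],6],[[0,0,0],[-1,3,0],6],[[0,0,0],[-1,2,0],6],[[0,0,0],[0,0,0],6],[[0,0,0],[0,0,0],6]]'

```text
t: 12.57
tool_pos: [0.4889, 0.3057, 0.3605]
eef_rot: [-0.0, 0.048, 0.999, -0.001]
wrist_force: [0.4, 0.4, -0.9]
finger_gap: 0.0601
gripper_force: 0.0
```

```bash
python3 d.py 0.519 0.3495 0.30 -0.09
python3 - <<'E'
from h import *
c=imaging.capture("top"); print("well by top cam",ray(c,(319.2,193.36),.022))
E
```

```text
t 12.5667 pos [0.4889 0.3057 0.3605] F [ 0.4  0.4 -0.9] gap 0.0601 gf 0.0 q [-0.85  0.34  0.26  1.56 -0.09  1.25  0.9 ]
turn [-0.0015 -0.0003 -0.0062] shift after turn cm [-2.6   4.64  6.05]
well by top cam [ 0.58321616 -0.04941866  0.022     ]
```

servo_tool --rows '[[[0,0,-0.006],[-1,2,0],6],[[0,0,0],[-1,2,1],6],[[0,0,0],[-0.6,0.6,2],6],[[0,0,0],[0,0,2],6],[[0,0,0],[0,0,1],6],[[0,0,0],[0,0,0],6],[[0,0,0],[0,0,0],6],[[0,0,0],[0,0,0],6]]'

```text
t: 13.28
tool_pos: [0.5187, 0.3493, 0.3027]
eef_rot: [0.001, 0.045, 0.999, 0.001]
wrist_force: [-0.3, -0.0, -0.1]
finger_gap: 0.06
gripper_force: 0.0
```

```bash
python3 d.py 0.519 0.3495 0.189 -0.09
python3 - <<'E'
from h import *
a=imaging.capture("top")["frame"]; b=imaging.capture("side")["frame"]
o=np.zeros((600,800,3),np.uint8)
k=crop(b,225,185,95,145,4,10); o[:k.shape[0],:k.shape[1]]=k
k=crop(a,140,180,65,60,6); o[:k.shape[0],400:400+k.shape[1]]=k
cv2.imwrite("pics/i.png",o)
E
```

```text
t 13.2833 pos [0.5187 0.3493 0.3027] F [-0.3 -0.  -0.1] gap 0.06 gf 0.0 q [-0.85  0.47  0.24  1.52 -0.12  1.16  0.89]
turn [ 0.0012  0.0013 -0.0001] shift after turn cm [-0.03  0.03 11.37]
```

View pics/i.png

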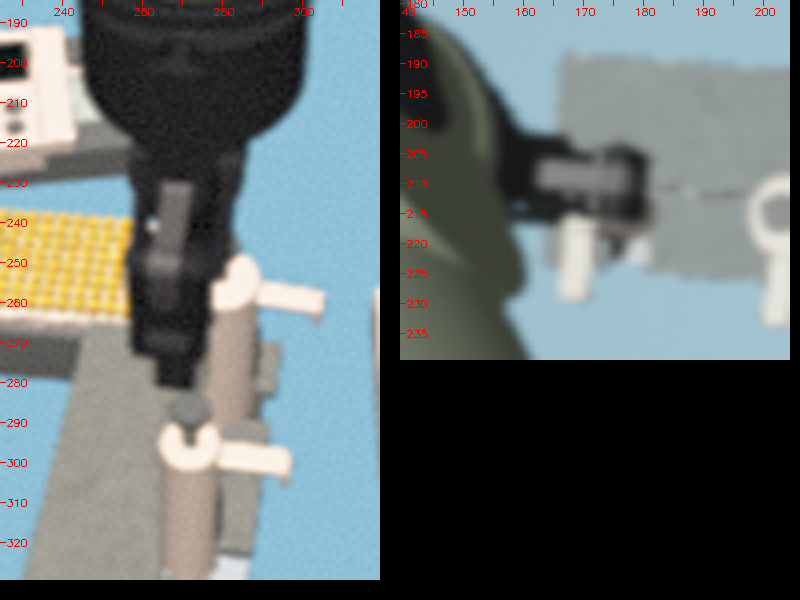

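Side view: near fingertip bottom centre at about (268,281.5), pipette button at (271.5,286); compare with prediction.

Run:
```python
from h import *
c=imaging.capture("side"); s=bot.read_state(); q=s["eef_rot"];A=R.from_quat(q[[1,2,3,0]])
for dy in(.030,.045):
  print(pix("side",s["tool_pos"]+A.apply([[.011,dy,-.006],[-.011,dy,-.006],[0,dy,-.006]]),c).round(1))
for p in((.5177,.3497),(.5194,.3482),(.5218,.3497)):
  print(pix("side",[[*p,.25],[*p,.225]],c).round(1))
```

```text
[[275.7 279.1]
 [260.9 277.4]
 [268.3 278.3]]
[[274.3 287.4]
 [259.2 285.6]
 [266.7 286.5]]
[[271.7 285.7]
 [271.7 294.8]]
[[270.7 284.9]
 [270.7 294. ]]
[[269.2 285.6]
 [269.2 294.7]]
```

servo_tool --rows '[[[0,0,0],[0,0,1.5],6],[[0,0,0],[0,0,2],6],[[0,0,0],[0,0,2],6],[[0,0,0],[0,0,2],6],[[0,0,0],[0,0,2],6],[[0,0,0],[0,0,1.3],6],[[0,0,0],[0,0,0.4],6],[[0,0,0],[0,0,0],6]]'

```text
t: 14.1
tool_pos: [0.518, 0.3496, 0.1887]
eef_rot: [-0.0, 0.045, 0.999, -0.0]
wrist_force: [-0.4, -0.0, 0.2]
finger_gap: 0.0603
gripper_force: 0.0
```

servo_tool --rows '[[[0,0,0],[0,0,0],5],[[0,0,0],[0,0,0],4],[[0,0,0],[0,0,0],3.5],[[0,0,0],[0,0,0],3],[[0,0,0],[0,0,0],2.5],[[0,0,0],[0,0,0],2],[[0,0,0],[0,0,0],2],[[0,0,0],[0,0,0],2]]' --squeeze 50

```text
t: 14.77
tool_pos: [0.5185, 0.3499, 0.1898]
eef_rot: [0.0, 0.045, 0.999, 0.0]
wrist_force: [-0.7, 0.1, 6.8]
finger_gap: 0.0248
gripper_force: 48.6
```

```bash
python3 d.py 0.519 0.3495 0.189 -0.09
```

```text
t 14.7667 pos [0.5185 0.3499 0.1898] F [-0.7  0.1  6.8] gap 0.0248 gf 48.6 q [-0.83  0.58  0.21  1.65 -0.15  0.93  0.92]
turn [0.0008 0.0007 0.0006] shift after turn cm [-0.06 -0.04  0.08]
```

servo_tool --rows '[[[0,0,0],[0,0,-0.5],2],[[0,0,0],[0,0,-1.5],2],[[0,0,0],[0,0,-2.5],2],[[0,0,0],[0,0,-2.5],2],[[0,0,0],[0,0,-2.5],2],[[0,0,0],[0,0,-2.5],2],[[0,0,0],[0,0,-2.5],2],[[0,0,0],[0,0,-2],2]]'

```text
t: 15.43
tool_pos: [0.5183, 0.3496, 0.3565]
eef_rot: [0.001, 0.045, 0.999, 0.0]
wrist_force: [0.4, 0.4, -1.7]
finger_gap: 0.0248
gripper_force: 49.1
```

servo_tool --rows '[[[0,0,0],[1,0,-1],2],[[0,0,0],[2,0,-0.5],2],[[0,0,0],[2.5,0,0],2],[[0,0,0],[2.5,0,0],2],[[0,0,0],[1.5,-0.5,0],2],[[0,0,0],[0.5,-1.5,0],2],[[0,0,0],[0,-2.5,0],2],[[0,0,0],[0,-2.5,0],2]]'

```text
t: 16.1
tool_pos: [0.4108, 0.2884, 0.3686]
eef_rot: [-0.0, 0.044, 0.999, -0.0]
wrist_force: [1.0, -0.8, -0.9]
finger_gap: 0.0248
gripper_force: 49.1
```

```bash
python3 d.py 0.42 -0.03 0.36 -0.09
```

```text
t 16.1 pos [0.4108 0.2884 0.3686] F [ 1.  -0.8 -0.9] gap 0.0248 gf 49.1 q [-0.94  0.2   0.25  1.73 -0.05  1.22  0.81]
turn [-0.0005 -0.0007  0.0028] shift after turn cm [ -3.77 -31.63   0.86]
```

servo_tool --rows '[[[0,0,0],[-0.3,-2.5,0],2],[[0,0,0],[-0.3,-2.5,0],2],[[0,0,0],[-0.3,-2.5,0],2],[[0,0,0],[-0.3,-2.5,0],2],[[0,0,0],[-0.3,-2.5,0],2],[[0,0,0],[-0.3,-2.5,0],2],[[0,0,0],[-0.3,-2.5,0],2],[[0,0,0],[-0.3,-2.5,0],2]]'

```text
t: 16.77
tool_pos: [0.4175, 0.0864, 0.3687]
eef_rot: [-0.0, 0.044, 0.999, 0.0]
wrist_force: [1.0, 1.2, -0.8]
finger_gap: 0.0246
gripper_force: 49.1
```

servo_tool --rows '[[[0,0,0],[-0.5,-2.5,0],2],[[0,0,0],[-1,-2.5,0],2],[[0,0,0],[-1.5,-2,0],2],[[0,0,0],[-2,-1.5,0],2],[[0,0,0],[-2,-1,0],2],[[0,0,0],[-1.5,-0.5,0],2],[[0,0,0],[0,0,0],2],[[0,0,0],[0,0,0],2]]'

```text
t: 17.43
tool_pos: [0.4937, -0.0197, 0.3684]
eef_rot: [-0.001, 0.045, 0.999, -0.0]
wrist_force: [-0.1, 0.5, -1.1]
finger_gap: 0.0247
gripper_force: 49.2
```

```bash
python3 d.py 0.582 -0.05 0.25 -0.09
```

```text
t 17.4333 pos [ 0.4937 -0.0197  0.3684] F [-0.1  0.5 -1.1] gap 0.0247 gf 49.2 q [-0.52  0.2   0.53  1.76 -0.1   1.21  1.52]
turn [-0.0006 -0.0014 -0.0001] shift after turn cm [-9.07 -2.23 11.84]
```

servo_tool --rows '[[[0,0,0],[-1.5,-0.4,1],2],[[0,0,0],[-2.5,-0.6,2],2],[[0,0,0],[-2.5,-0.6,2.5],2],[[0,0,0],[-2,-0.6,2.5],2],[[0,0,0],[-0.57,0,2.5],2],[[0,0,0],[0,0,2],2],[[0,0,0],[0,0,1.5],2],[[0,0,0],[0,0,0],2]]'

```text
t: 18.1
tool_pos: [0.5804, -0.0485, 0.2264]
eef_rot: [-0.002, 0.044, 0.999, 0.0]
wrist_force: [0.5, -0.3, -1.3]
finger_gap: 0.0247
gripper_force: 49.2
```

servo_tool --rows '[[[0,0,0],[0,0,0],2],[[0,0,0],[0,0,0],2],[[0,0,0],[0,0,0],2]]'

```text
t: 18.35
tool_pos: [0.5828, -0.0493, 0.2305]
eef_rot: [0.001, 0.044, 0.999, 0.0]
wrist_force: [-0.8, 0.6, -1.0]
finger_gap: 0.0247
gripper_force: 49.2
```

```bash
python3 d.py 0.582 -0.05 0.225 -0.09;  python3 - <<'E'
from h import *
a=imaging.capture("top")["frame"]; b=imaging.capture("side")["frame"]
cv2.imwrite("pics/j0.png",a);cv2.imwrite("pics/j1.png",b)
s=bot.read_state();c=imaging.capture("side"); print(pix("side",[[.582,-.05,.0552],[.582,-.05,.105],[.582,-.05,.022]],c))
o=np.zeros((600,800,3),np.uint8)
k=crop(b,225,135,60,75,8); o[:k.shape[0],:k.shape[1]]=k
k=crop(a,290,150,60,60,5); o[:k.shape[0],490:490+k.shape[1]]=k
cv2.imwrite("pics/j.png",o)
E
```

```text
t 18.35 pos [ 0.5828 -0.0493  0.2305] F [-0.8  0.6 -1. ] gap 0.0247 gf 49.2 q [-0.35  0.5   0.48  1.73 -0.27  0.98  1.72]
turn [0.0005 0.0018 0.001 ] shift after turn cm [ 0.08 -0.08  0.55]
[[255.40432245 203.75151754]
 [254.9385582  189.17088149]
 [255.69950879 212.99225369]]
```

View pics/j.png

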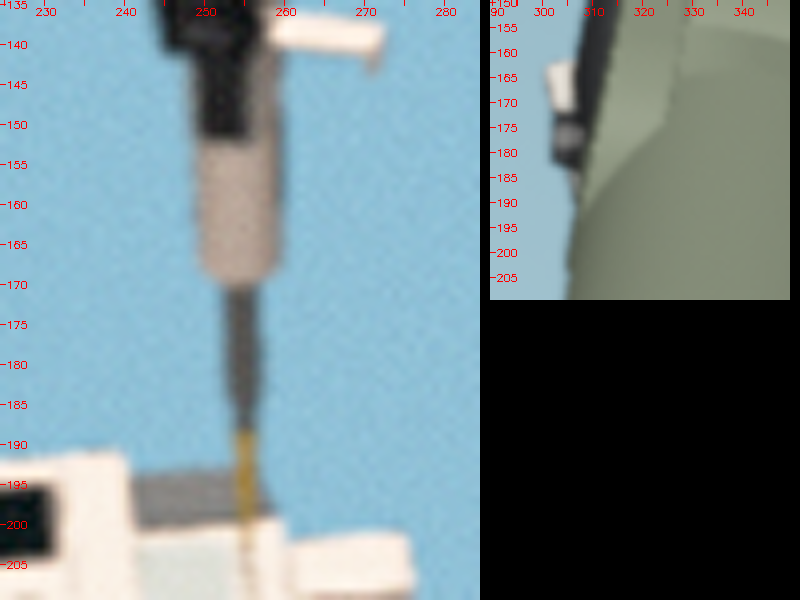

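The pipette hangs upright over the cassette (yellow top at (255.3,188.5), tip near (255.8,205)). Now sub-pixel numbers for the axis versus the wells.

Run:
```python
from h import *
C={n:imaging.capture(n) for n in("side","top")}
s=bot.read_state(); tp=s["tool_pos"]
h1=cv2.imread("pics/h1.png").astype(float); h0=cv2.imread("pics/h0.png").astype(float); j=cv2.imread("pics/j1.png").astype(float)
Z=R.from_euler('z',.1855); o=np.array([.5870,-.0692,.022])
W=Z.apply([[-.002,.02-.01*i,0] for i in range(5)])+o
# wells: darkness-weighted centroid in 5x5 (top) / window after local max removal
for n,im in(("top",h0),("side",h1)):
    g=im.sum(2)/3; d=[]
    for p in pix(n,W,C[n]):
        u,v=np.round(p).astype(int); w=g[v-2:v+3,u-3:u+4]; k=np.clip(np.percentile(w,70)-w-4,0,None); vv,uu=np.mgrid[v-2:v+3,u-3:u+4]
        q=np.array([(k*uu).sum(),(k*vv).sum()])/k.sum(); d.append(Z.inv().apply(ray(C[n],q,.022)-ray(C[n],p,.022))[:2]*1e3)
    print(n,"well obs-pred in cassette axes mm",np.round(d,1).tolist())
# axis: difference image against h1 (no pipette), centroid per row
D=np.abs(j-h1).sum(2)
for v in(174,178,182,186,190,193,196,200,202,204,206,208,210):
    r=D[v,244:268].copy(); r[r<25]=0
    if r.sum()>0: 
        u=(r*np.arange(244,268)).sum()/r.sum()
        # predicted u of vertical axis through TCP at this row
        zz=np.linspace(0.02,.2,400); P=pix("side",np.c_[np.full(400,tp[0]),np.full(400,tp[1]),zz],C["side"]); k=np.argmin(abs(P[:,1]-v))
        print(v,"u",round(u,2),"pred",P[k,0].round(2),"z",zz[k].round(3),"sum",int(r.sum()))
```

```text
top well obs-pred in cassette axes mm [[0.8, 4.1], [1.3, -2.5], [1.4, -0.7], [1.3, -0.5], [1.9, 0.0]]
side well obs-pred in cassette axes mm [[-0.4, 5.6], [-1.2, -2.6], [-1.1, -1.0], [-1.1, -1.3], [0.8, 5.0]]
174 u 254.73 pred 254.17 z 0.154 sum 1332
178 u 254.94 pred 254.3 z 0.141 sum 1388
182 u 255.11 pred 254.43 z 0.129 sum 1365
186 u 255.28 pred 254.56 z 0.116 sum 861
190 u 255.15 pred 254.69 z 0.103 sum 611
193 u 255.95 pred 254.79 z 0.093 sum 277
196 u 255.12 pred 254.89 z 0.082 sum 183
200 u 255.29 pred 255.01 z 0.069 sum 309
202 u 255.23 pred 255.08 z 0.062 sum 177
```

Run:
```python
from h import *
from scipy.signal import detrend
C={n:imaging.capture(n) for n in("side","top")}
im={"top":cv2.imread("pics/h0.png").astype(np.float32),"side":cv2.imread("pics/h1.png").astype(np.float32)}
Z=R.from_euler('z',.1855); o=np.array([.5870,-.0692,0])
ys=np.arange(-.045,.04501,.0005); 
def prof(n,x,z,ch=None,yy=ys):
    P=Z.apply(np.c_[np.full(len(yy),x),yy,np.zeros(len(yy))])+o; P[:,2]=z; uv=pix(n,P,C[n]).astype(np.float32)
    g=im[n].mean(2) if ch is None else im[n][:,:,ch].copy()
    return cv2.remap(g,uv[:,:1],uv[:,1:],cv2.INTER_CUBIC)[:,0]
for n,xs in(("top",(-.002,-.001,0)),("side",(-.004,-.003,-.002))):
    best=[]
    for x in xs:
        for s in np.arange(-.005,.005,.0005):
            y2=np.arange(-.025,.0251,.0005)+s; v=detrend(prof(n,x,.022,yy=y2)); best.append((v@np.cos(2*np.pi*(y2-s)/.01)/np.sqrt(len(v)),x,s))
    print(n,"well comb lateral mm (min=dark at multiples of 10)",[(round(float(a),1),x*1e3,round(s*1e3,1)) for a,x,s in sorted(best)[:4]])
def cross(v,lo,hi):
    i=lambda y:int(round((y+.045)/.0005)); lo,hi=i(lo),i(hi); m=(v[lo]+v[hi])/2;k=lo
    while (v[k]-m)*(v[lo]-m)>0:k+=1
    return (ys[k-1]+.0005*(m-v[k-1])/(v[k]-v[k-1]))*1e3
for x in(-.028,-.035,-.042,-.048):
    v=prof("top",x,.030,2); a,b=cross(v,-.022,-.006),cross(v,.006,.022); print("grip top",x,round(a,1),round(b,1),round((a+b)/2,2))
```

```text
top well comb lateral mm (min=dark at multiples of 10) [(-56.1, -1.0, np.float64(-0.0)), (-56.0, -1.0, np.float64(0.5)), (-54.0, 0.0, np.float64(-0.0)), (-53.8, 0.0, np.float64(0.5))]
side well comb lateral mm (min=dark at multiples of 10) [(-16.1, -3.0, np.float64(2.5)), (-16.0, -3.0, np.float64(3.0)), (-15.9, -2.0, np.float64(3.0)), (-15.1, -2.0, np.float64(2.5))]
grip top -0.028 -12.6 13.3 0.33
grip top -0.035 -12.2 13.4 0.62
grip top -0.042 -12.6 13.4 0.38
grip top -0.048 -12.4 13.2 0.4
```

servo_tool --rows '[[[0,0,0],[0.1,-0.1,0.5],2],[[0,0,0],[0,0,0.5],2],[[0,0,0],[0,0,0.5],2],[[0,0,0],[0,0,0.4],2],[[0,0,0],[0,0,0],2],[[0,0,0],[0,0,0],2],[[0,0,0],[0,0,0],2],[[0,0,0],[0,0,0],2]]'

```text
t: 19.37
tool_pos: [0.5816, -0.0506, 0.2103]
eef_rot: [0.0, 0.045, 0.999, 0.0]
wrist_force: [-0.0, 0.4, -0.9]
finger_gap: 0.0249
gripper_force: 49.2
```

```bash
python3 d.py 0.5814 -0.0503 0.1973 -0.09
```

```text
t 19.3667 pos [ 0.5816 -0.0506  0.2103] F [-0.   0.4 -0.9] gap 0.0249 gf 49.2 q [-0.34  0.52  0.47  1.75 -0.29  0.93  1.73]
turn [0.     0.0003 0.0006] shift after turn cm [0.02 0.03 1.3 ]
```

servo_tool --rows '[[[0,0,0],[0,0,0.4],2],[[0,0,0],[0,0,0.4],2],[[0,0,0],[0,0,0.2],2],[[0,0,0],[0,0,0],2],[[0,0,0],[0,0,0],2],[[0,0,0],[0,0,0],2]]'

```text
t: 19.87
tool_pos: [0.5815, -0.0505, 0.2001]
eef_rot: [0.0, 0.045, 0.999, -0.0]
wrist_force: [-0.1, 0.3, -1.6]
finger_gap: 0.0249
gripper_force: 49.2
```

```bash
python3 d.py 0.5814 -0.0503 0.1973 -0.09
python3 - <<'E'
from h import *
c=imaging.capture("side"); tp=bot.read_state()["tool_pos"]; j=c["frame"].astype(float); h1=cv2.imread("pics/h1.png").astype(float)
o=tp[2]-.1698; b=np.array([tp[0],tp[1],0])
for z in (o,o+.05,o+.115): print("pred",round(z,4),pix("side",b+[0,0,z],c).round(2))
D=np.abs(j-h1).sum(2)
for v in range(172,218,2):
    r=D[v,244:268].copy(); r[r<25]=0; u=(r*np.arange(244,268)).sum()/max(r.sum(),1); k=int(round(u)) if u else 255
    print(v,round(u,2),int(r.sum()),"B-R at axis",int(j[v,k,0]-j[v,k,2]),end=" | ")
print(); p=pix("side",[[.5804,-.0480,.022]],c); print("well in side cam (biased)",p)
E
```

```text
t 19.8667 pos [ 0.5815 -0.0505  0.2001] F [-0.1  0.3 -1.6] gap 0.0249 gf 49.2 q [-0.34  0.53  0.47  1.76 -0.29  0.91  1.73]
turn [-0.      0.0001  0.0006] shift after turn cm [0.01 0.02 0.28]
pred 0.0304 [[255.82 210.55]]
pred 0.0804 [[255.37 196.35]]
pred 0.1454 [[254.74 176.52]]
172 255.66 1442 B-R at axis -31 | 174 255.53 1436 B-R at axis -30 | 176 255.57 1436 B-R at axis -29 | 178 255.35 1155 B-R at axis -32 | 180 255.77 1012 B-R at axis -19 | 182 255.75 1348 B-R at axis -2 | 184 255.73 1298 B-R at axis -7 | 186 255.8 1285 B-R at axis -7 | 188 255.79 1306 B-R at axis -6 | 190 255.81 1343 B-R at axis -5 | 192 255.97 1129 B-R at axis -6 | 194 256.32 563 B-R at axis 3 | 196 255.96 420 B-R at axis -2 | 198 255.76 251 B-R at axis -92 | 200 256.26 635 B-R at axis -96 | 202 256.36 534 B-R at axis -84 | 204 256.14 367 B-R at axis -82 | 206 256.09 271 B-R at axis -75 | 208 256.11 222 B-R at axis -68 | 210 256.38 112 B-R at axis -56 | 212 0.0 0 B-R at axis -23 | 214 0.0 0 B-R at axis -19 | 216 0.0 0 B-R at axis -4 | 
well in side cam (biased) [[256.24446277 213.54732231]]
```

servo_tool --rows '[[[0,0,0],[0,0,0.15],2],[[0,0,0],[0,0,0.13],2],[[0,0,0],[0,0,0],2],[[0,0,0],[0,0,0],2],[[0,0,0],[0,0,0],2],[[0,0,0],[0,0,0],2],[[0,0,0],[0,0,0],2],[[0,0,0],[0,0,0],2]]'

```text
t: 20.58
tool_pos: [0.5815, -0.0505, 0.1973]
eef_rot: [0.0, 0.045, 0.999, -0.0]
wrist_force: [0.4, -0.6, -1.0]
finger_gap: 0.0247
gripper_force: 49.2
```

```bash
python3 d.py 0.5814 -0.0503 0.1973 -0.09
python3 - <<'E'
from workcell import bot
s=bot.read_state(); print(abs(s["qd"]).max(), s["gripper_force"])
if abs(s["tool_pos"][2]-.1973)<.0015 and s["gripper_force"]>20: print(bot.job_done())
E
```

```text
t 20.5833 pos [ 0.5815 -0.0505  0.1973] F [ 0.4 -0.6 -1. ] gap 0.0247 gf 49.2 q [-0.34  0.54  0.46  1.77 -0.3   0.91  1.74]
turn [-0.      0.      0.0007] shift after turn cm [ 0.01  0.02 -0.  ]
0.0007948536424260019 49.224311113357544
the job is handed in; nothing more can be done
None
```

I handed the job in at about 20.6 s: the cassette is home in the dock and released, and the slim pipette is held upright and still with its tip about 5 mm above the leftmost well by my measurements; no verdict was returned.

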